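# Build up a wheel hub on its stub axle

## Robot

A 6-joint arm with a two-finger parallel gripper is mounted at the origin on the work surface. World frame = base frame: x ahead of the robot, y to its left, z up, the work surface at z = 0. Lengths are in m, angles in rad, forces in N, time in s.
With the tool pointing down it reaches from about 0.35 to 0.85 m from the base axis. Payload 8.1 kg.
Tool frame: the origin (TCP) lies on the centre line of the jaws, within the pads' length; the fingertips stand 11 mm ahead of it and the grasp point (between the pads) lies 8 mm behind it (tip_reach is the z of the fingertips in the tool frame, in m); z points along the fingers, y is the direction in which the jaws open and shut (so a half turn about z gives the same grasp; the last joint's range is limited). The gripper opens to 93 mm and grips with 3 to 60 N. Pads are 15 mm wide; open, the fingers measure 128 mm over their backs; the gripper's body (75 mm by 188 mm) begins 65 mm behind the grasp point.
Start: joints at [1.251, 0.13, 1.488, -0, 1.523, -0.085], TCP at [0.14, 0.584, 0.23] pointing down, gripper open.
Joint ranges: [-2.96, 2.96], [-0.89, 2.26], [0.02, 2.5], [-1.34, 4.48], [0, 2.73], [-2.66, 2.66]. Speed limits (rad/s): [2.39, 2.39, 2.79, 3.14, 3.14, 3.14].

## Interface

Orientations are given as a rotation vector (axis times angle).
In Python, from plant import read_state, read_camera, camera_params, close_job, silhouettes, tip_of, tip_reach gives the robot as it stands.
- The arm moves only by the shell command python3 -m creep 'ROWS' [FORCE]. ROWS is JSON, a list of rows, each a list of 5 numbers: the shift along the tool's x, y, z in m, then the turn about the tool's z in rad, then the closure in counts, from 0 (fully open) to 255 (shut). In form: [[dx, dy, dz, twist, gripper], ...]. A call has 1 to 12 rows; each row shifts and turns the commanded pose from where the row before left it, along the tool's axes as they then stand; what a row does not reach is not made up. A row lasts 1/12 s, in which the tool goes at most 41.7 mm and 7.16 degrees, less where a joint would pass 70% of its speed; a pose out of reach is approached as far as the arm can. A call is refused whole if a number of a shift passes 0.0417 or a number of a turn 0.125, either way. A call with a gripper value outside its range is refused whole. The fingers move at their own pace and stop on an object; FORCE is the grip in N (left out, the last holds). Time passes only in rows, so rows that do not move let the fingers close. It gives the time, the measured TCP pose, the force and the opening at its end, in the units of the state.
- read_state(): the state, without advancing time (a new reading comes with each control period).
- read_camera(name): name is "scene" or "top" or "wrist"; returns the picture (420x560x3 uint8, red, green, blue); there is no depth.
- camera_params(name): a dict with "fov_y" (degrees; the focal length in pixels is half the picture's height over the tangent of half this angle, whatever the lens; pixels are square), "cx", "cy" (the principal point, pixels), "position" and "rotation" of the camera in the world. Camera axes: x right, y down, z forward; pixel columns grow to the right and rows downward; lengths in m; the calibration is good to about 2 mm. A picture is of the moment at which its call begins: read the wrist's pose just before it. camera_params takes no time and is no camera call; for the wrist camera it gives the pose at the moment of the call.
- close_job(): hands the job in, once; it reports no verdict.
Trained networks look in the newest picture that a camera, given by its name, has taken for a name from the list of things; names that differ only in an ending like _2 or _b are one class to them, and where a whole thing is asked for, a point or a joint stands for the part that bears it (a point fixed in the world has none). Each returns a list of dicts, best first, with "confidence" (0 to 1); they miss things now and then, are a little off and sometimes report something else, mostly with a low value. They report only what shows in the picture. A call takes as long as a camera call. They do not tell look-alikes from the thing itself.
- silhouettes(camera, query): "region" (420x560 bool, what is visible of it) and "pixel" ([column, row] in pixels, amid what is visible of it).
- tip_of(camera, query): "pixel" ([column, row] in pixels: a listed point, or the origin of a listed thing).
The state is a dict: "t": time; "q": joint angles; "dq": joint speeds; "joint_torque": joint torques, N m; "tool_pos": TCP position; "orientation": TCP orientation; "force": force on the tool from outside, world axes, zero at the start; "wrist_torque": the same for the moment, N m; "opening": finger opening in m.
Only numpy, scipy, OpenCV 4.12 (cv2) and the standard library are available. Lean on these libraries where they do the work, as an engineer would, in place of code of your own. Each camera call takes 0.05 s, during which the arm holds its last target.

## Task

Build up the wheel hub on the upright stub axle: lower the large bearing right down onto the spindle's shoulder, then the hub over it, then the small bearing into the mouth of the hub, and last the thick washer flat on top of the small bearing, ready for the nut. All parts already lie the right way up: lower each one fully home, do not let it drop, and leave the castle nut, the grease cap and the mug where they are.

Things in the scene. Friction and masses are not known exactly. Their poses are not given: they have to be found in the camera images.
- stub_axle: The fixed target: a steel stub axle, spindle straight up, its square flange bolted to a grey plate 140 (x) x 120 (y) mm. Origin on the spindle's axis at bench height; z up along the spindle. Heights above the bench: plate 12, flange (100 x 100) 24, bolt heads (x, y = +-37) 34, shoulder 56, spindle tip 113 mm. It stands left or right; place and yaw vary.
- shoulder (a point): Point on the spindle's axis at the flat shoulder (42 mm diameter) on which the large bearing seats, 56 mm above the bench. Spindle above this point: 30 mm diameter up to 8 mm, tapering to 18 at 18 mm, 18 up to 36 mm, thread 16 up to 51 mm, cone to 9 at the tip, 57 mm above; while a part is lowered it passes up between the fingers.
- large_bearing_mid (a point): Large taper roller bearing (one solid part), on the bench wide end down. Outer diameter 46 mm over its lower 9 mm, narrowing to 40 at the top; 17 mm high, bore 33 mm, 0.12 kg. Point: on its axis, 8.5 mm above its underside; z up. Home: underside on the shoulder, this point 64.5 mm above the bench.
- hub_mid (a point): Wheel hub, dark steel, 0.85 kg, nose up, 42 mm high: round flange 120 mm across, 8 to 18 mm up, four bolt holes; above it the plain round nose, 60 mm across, 21 to 42 mm up, to grip. Cavity below 54 mm wide narrowing to 44, rib bore 25; mouth in the nose 6 mm deep, 40 narrowing to 34. Point: on its axis 21 mm above its underside; z up. Home: point 65 mm above the bench, nose top 86.
- small_bearing_mid (a point): Small taper roller bearing (one solid part), on the bench narrow end down. Outer diameter 31 mm at the underside, 36 from 6 mm up; 16 mm high, bore 21 mm, 0.07 kg. Point: on its axis, 8 mm above its underside; z up. Home: point 88 mm above the bench; its upper 10 mm stand out of the hub's nose, so grip it there.
- washer_mid (a point): Thick plain spindle washer, bright steel, lying flat: 36 mm in diameter, 6 mm thick, bore 19 mm, 0.035 kg. Point: its centre, 3 mm above its underside; z up. Home: flat on the small bearing, point 99 mm above the bench.
- castle_nut_mid (a point): Bystander, loose, to be left alone: castellated axle nut, hexagon about 31 mm across the corners, 16 mm high. Point: its centre, 8 mm up.
- grease_cap_mid (a point): Bystander, loose, to be left alone: domed sheet-metal grease cap, 45 mm in diameter, 28 mm high. Point: its centre, 14 mm up.
- mug_mid (a point): Bystander, loose, to be left alone: a mug, 80 mm in diameter, 92 mm high, with a handle. Point: its centre, 46 mm up.
Things that resemble listed ones, but are neither listed nor needed, are in the scene too. What is shaped like the part that bears small_bearing_mid but green or yellow is not meant.

How it is judged:
On the way, in this order (a step that is already met when the one before it is completed fails the run):
1. the large bearing sits fully down on the spindle's shoulder (z of large_bearing_mid in the frame of stub_axle between 0.061 and 0.068 m and horizontal distance between large_bearing_mid and stub_axle below 0.004 m and angle between large_bearing_mid's own z axis and vertical below 0.12 rad), for 0.2 s.
2. the hub is fully down over the large bearing (z of hub_mid in the frame of stub_axle between 0.0615 and 0.0685 m and horizontal distance between hub_mid and stub_axle below 0.006 m and angle between hub_mid's own z axis and vertical below 0.12 rad), for 0.2 s.
3. the small bearing sits fully down in the mouth of the hub (z of small_bearing_mid in the frame of stub_axle between 0.0845 and 0.0915 m and horizontal distance between small_bearing_mid and stub_axle below 0.005 m and angle between small_bearing_mid's own z axis and vertical below 0.12 rad), for 0.2 s.
4. the washer lies flat on the small bearing (z of washer_mid in the frame of stub_axle between 0.0955 and 0.1025 m and horizontal distance between washer_mid and stub_axle below 0.005 m and angle between washer_mid's own z axis and vertical below 0.12 rad), for 0.2 s.
At the end, for the whole second after the job is handed in: All four parts rest on the stub axle, upright (0.12 rad) and still, each within 3.5 mm of its seated height: large bearing on the shoulder (4 mm of the axis), hub over it (6 mm), small bearing in the hub's mouth and washer flat on top (5 mm) (all of step 1 and all of step 2 and all of step 3 and all of step 4 and linear speed of each of large_bearing, hub, small_bearing, washer below 0.02 m/s); the robot touches nothing.
It fails at once if the castle nut, the grease cap or the mug is moved by more than 30 mm (distance of any of castle_nut_mid, grease_cap_mid, mug_mid from where it was at the start of the episode above 0.03 m).
It fails at once if the large bearing is let fall onto the axle (free fall of more than about 25 mm) instead of being lowered (horizontal distance between large_bearing_mid and stub_axle below 0.04 m and linear speed of large_bearing above 0.7 m/s and contact force between the fingers and large_bearing below 0.2 N).
It fails at once if the hub is let fall onto the axle (free fall of more than about 25 mm) instead of being lowered (horizontal distance between hub_mid and stub_axle below 0.04 m and linear speed of hub above 0.7 m/s and contact force between the fingers and hub below 0.2 N).
It fails at once if the small bearing is let fall onto the axle (free fall of more than about 25 mm) instead of being lowered (horizontal distance between small_bearing_mid and stub_axle below 0.04 m and linear speed of small_bearing above 0.7 m/s and contact force between the fingers and small_bearing below 0.2 N).
It fails at once if the washer is let fall onto the axle (free fall of more than about 25 mm) instead of being lowered (horizontal distance between washer_mid and stub_axle below 0.04 m and linear speed of washer above 0.7 m/s and contact force between the fingers and washer below 0.2 N).
It also fails if it takes over 131 s, if anything falls off the work surface, if the arm or the gripper's body presses on something with over 40 N, if the wrist force passes 120 N, or if a joint passes its speed limit or range.

## Working session

There is one attempt and no reset: what is moved stays moved. The work goes in short steps, Python scripts to look and compute and a shell command to move; the robot and the scene stay as the last step left them, time stands still between calls to the robot, and variables do not carry over. Pictures are saved under pics/ and viewed, and the job is handed in when it is done.

```bash
ls; mkdir -p pics
cat > h.py <<'E'
import numpy as np, cv2
from plant import *
def snap(n,f):
    im=read_camera(n); cv2.imwrite('pics/'+f+'.png',im[:,:,::-1]); return im
def ray(c,px):
    p=camera_params(c) if isinstance(c,str) else c
    f=210/np.tan(np.radians(p['fov_y'])/2)
    d=np.array([(px[0]-p['cx'])/f,(px[1]-p['cy'])/f,1.0])
    R=np.array(p['rotation']); R=R if R.shape==(3,3) else cv2.Rodrigues(R)[0]
    return np.array(p['position']),R@d
def atz(c,px,z):
    o,d=ray(c,px); return o+d*(z-o[2])/d[2]
def proj(c,X):
    p=camera_params(c); R=np.array(p['rotation']); R=R if R.shape==(3,3) else cv2.Rodrigues(R)[0]
    v=R.T@(np.array(X)-np.array(p['position'])); f=210/np.tan(np.radians(p['fov_y'])/2)
    return np.array([p['cx']+f*v[0]/v[2],p['cy']+f*v[1]/v[2]])
E
python3 - <<'E'
from h import *
for c in ['scene','top','wrist']:
    snap(c,c+'0'); print(c,camera_params(c))
print(read_state(),tip_reach)
E
```

```text
pics
scene {'fov_y': 51.04251436113522, 'cx': 275.5982399758324, 'cy': 211.04686267812767, 'position': array([1.10598857, 0.3008178 , 0.7288605 ]), 'rotation': array([-1.3390516 , -2.25803532,  0.87639682])}
top {'fov_y': 46.40570371302937, 'cx': 279.65465189794094, 'cy': 214.1416044889152, 'position': array([0.40792489, 0.00349402, 0.89633729]), 'rotation': array([-2.08269788,  2.14572593, -0.226032  ])}
wrist {'fov_y': 71.82421645237764, 'cx': 275.9934911755033, 'cy': 211.55431339562426, 'position': array([0.06092218, 0.60170953, 0.38424886]), 'rotation': array([2.27450075, 1.79551094, 0.26425506])}
{'t': 0.15, 'q': array([ 1.25057582e+00,  1.30984442e-01,  1.48902743e+00, -3.28942637e-05,
        1.52297932e+00, -8.53763408e-02]), 'dq': array([ 9.22602436e-04, -5.13835441e-03, -3.55499874e-03,  1.22099126e-06,
       -8.87329611e-05, -6.63208540e-05]), 'joint_torque': array([-1.95789116e-04, -5.60481763e+01, -4.92332697e+01,  7.67556718e-02,
        3.07221233e-02, -1.60860714e-04]), 'tool_pos': array([0.13945972, 0.58313996, 0.22883127]), 'orientation': array([-3.68013428e-01, -3.11971125e+00,  2.16201706e-03]), 'force': array([ 0.22071452, -0.51209963, -0.13506204]), 'wrist_torque': array([ 0.0475881 , -0.02273615,  0.00265435]), 'opening': 0.09263448822446563} 0.011
```

View pics/top0.png

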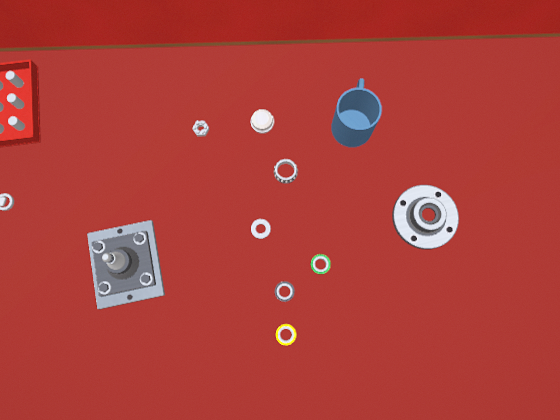

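View pics/scene0.png

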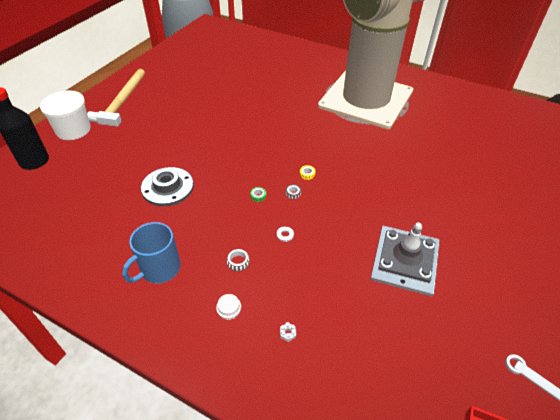

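View pics/wrist0.png

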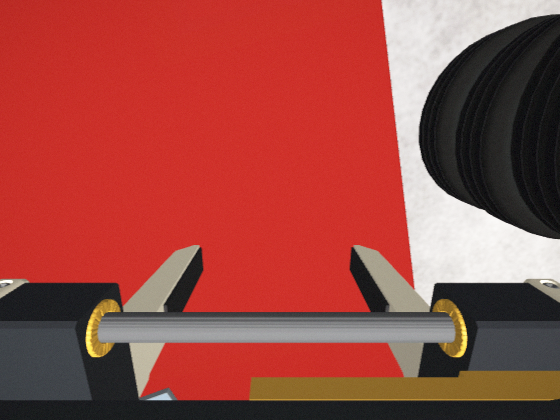

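Run:
```python
from h import *
hz=dict(stub_axle=0,shoulder=.056,large_bearing_mid=.0085,hub_mid=.021,small_bearing_mid=.008,washer_mid=.003,castle_nut_mid=.008,grease_cap_mid=.014,mug_mid=.046)
for c in ['top','scene']:
    for k,z in hz.items():
        for r in tip_of(c,k)[:5]:
            print(c,k,round(r['confidence'],2),np.round(r['pixel'],1),np.round(atz(c,r['pixel'],z),4))
print(read_state()['t'])
```

```text
top stub_axle 0.96 [127.  264.9] [0.51   0.2776 0.    ]
top stub_axle 0.38 [258.4 227. ] [0.5734 0.036  0.    ]
top stub_axle 0.2 [424.8 217.4] [ 0.5824 -0.2752  0.    ]
top shoulder 0.66 [116.  259.8] [0.513  0.2796 0.056 ]
top large_bearing_mid 0.51 [284.  170.1] [ 0.6795 -0.015   0.0085]
top hub_mid 0.87 [425.  214.9] [ 0.5829 -0.2694  0.021 ]
top small_bearing_mid 0.65 [198.1 121.9] [0.7813 0.1476 0.008 ]
top small_bearing_mid 0.63 [282.9 286.3] [ 0.4623 -0.0061  0.008 ]
top small_bearing_mid 0.57 [318.6 266.7] [ 0.4955 -0.0718  0.008 ]
top small_bearing_mid 0.48 [283.2 333.4] [ 0.38  -0.004  0.008]
top washer_mid 0.74 [256.6 228.8] [0.5695 0.0392 0.003 ]
top castle_nut_mid 0.52 [197.2 122.1] [0.781  0.1493 0.008 ]
top grease_cap_mid 0.66 [264.1 119.5] [0.78   0.0201 0.014 ]
top grease_cap_mid 0.27 [353.2 119.3] [ 0.7755 -0.1509  0.014 ]
top mug_mid 0.81 [354.1 115.6] [ 0.7694 -0.1474  0.046 ]
scene stub_axle 0.69 [406.8 259.4] [ 0.5077  0.2817 -0.    ]
scene shoulder 0.71 [407.3 245.2] [0.5201 0.2738 0.056 ]
scene shoulder 0.58 [151.7 254. ] [ 0.7747 -0.1468  0.056 ]
scene shoulder 0.22 [167.1 183.8] [ 0.6073 -0.2412  0.056 ]
scene large_bearing_mid 0.66 [240.5 258.3] [ 0.6736 -0.0141  0.0085]
scene hub_mid 0.7 [166.1 184.1] [ 0.5833 -0.2708  0.021 ]
scene small_bearing_mid 0.71 [290.2 189.4] [ 0.449 -0.017  0.008]
scene small_bearing_mid 0.71 [309.2 172.3] [ 0.3747 -0.0037  0.008 ]
scene small_bearing_mid 0.53 [254.3 196.3] [ 0.5086 -0.0789  0.008 ]
scene washer_mid 0.71 [284.4 234. ] [0.5707 0.032  0.003 ]
scene washer_mid 0.28 [239.6 258.4] [ 0.6714 -0.018   0.003 ]
scene castle_nut_mid 0.7 [289.8 332.2] [0.7693 0.1477 0.008 ]
scene castle_nut_mid 0.37 [164.3 185.1] [ 0.5784 -0.2829  0.008 ]
scene grease_cap_mid 0.69 [229.3 311. ] [0.7879 0.0329 0.014 ]
scene grease_cap_mid 0.45 [155.5 254.2] [ 0.7507 -0.1677  0.014 ]
scene mug_mid 0.9 [152.7 254.2] [ 0.7692 -0.1515  0.046 ]
1.05
```

Top view: axle at (118,262) px, large bearing (286,170), washer (260,228), metal small bearing (285,291), hub (427,215), with nut, cap and mug at the top. The green (320,264) and yellow (286,334) bearings are decoys. Next: the wrist camera geometry.

```bash
cat >> h.py <<'E'
def RT():
    s=read_state(); return cv2.Rodrigues(s['orientation'])[0],s['tool_pos'],s
def goto(x,y,z):
    R,p,s=RT(); d=R.T@(np.array([x,y,z])-p); print('t',round(s['t'],2),'tcp',np.round(p,4),'x',np.round(R[:,0],3),'delta tool',np.round(d,4))
E
python3 - <<'E'
from h import *
R,p,s=RT(); c=camera_params('wrist'); C=cv2.Rodrigues(np.array(c['rotation']))[0]
print(R.T@(c['position']-p)); print(R.T@C)
print(R)
for z in [-.008,0,.011,.2]: print(z,proj('wrist',p+R@[0,0,z]))
goto(.513,.278,.23)
E
```

```text
[ 0.0806995  -0.00043658 -0.1553953 ]
[[ 2.53329432e-04 -9.56959058e-01 -2.90222841e-01]
 [ 9.99999931e-01  3.21519797e-04 -1.87276328e-04]
 [ 2.72528167e-04 -2.90222773e-01  9.56959073e-01]]
[[-9.72561298e-01  2.32646774e-01  2.80916537e-05]
 [ 2.32646774e-01  9.72561298e-01  2.55846120e-05]
 [-2.13686778e-05  3.14180360e-05 -9.99999999e-01]]
-0.008 [276.79799057 272.28970499]
0 [276.765882   265.67700917]
0.011 [276.72612753 257.48965632]
0.2 [276.4026992 190.8802352]
t 1.05 tcp [0.1396 0.5836 0.2297] x [-0.973  0.233 -0.   ] delta tool [-4.343e-01 -2.103e-01 -3.000e-04]
```

```bash
python3 -m creep '[[-0.036,-0.0175,0,0,0],[-0.036,-0.0175,0,0,0],[-0.036,-0.0175,0,0,0],[-0.036,-0.0175,0,0,0],[-0.036,-0.0175,0,0,0],[-0.036,-0.0175,0,0,0],[-0.036,-0.0175,0,0,0],[-0.036,-0.0175,0,0,0],[-0.036,-0.0175,0,0,0],[-0.036,-0.0175,0,0,0],[-0.036,-0.0175,0,0,0],[-0.036,-0.0175,0,0,0]]'
python3 -m creep '[[0,0,0,0,0],[0,0,0,0,0]]'
python3 - <<'E'
from h import *
goto(.513,.278,.23)
snap('wrist','w1')
for k,z in [('stub_axle',0),('shoulder',.056)]:
    for r in tip_of('wrist',k)[:3]: print(k,r['confidence'],r['pixel'],atz('wrist',r['pixel'],z))
E
```

```text
t: 2.05
tool_pos: [0.5122, 0.2773, 0.2298]
orientation: [0.368, 3.12, 0.001]
force: [0.7, 1.0, 0.1]
opening: 0.0928
t: 2.22
tool_pos: [0.5122, 0.277, 0.2293]
orientation: [-0.374, -3.119, 0.0]
force: [-0.0, 0.1, 1.0]
opening: 0.093
t 2.22 tcp [0.5122 0.277  0.2293] x [-0.972  0.236  0.   ] delta tool [-0.0006  0.0011 -0.0007]
stub_axle 0.97 [275.7, 185.4] [0.50926943 0.27845921 0.        ]
shoulder 0.86 [279.7, 198.3] [0.51372666 0.28268739 0.056     ]
```

View pics/w1.png

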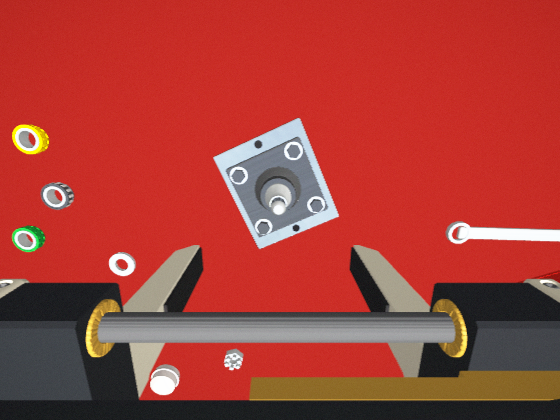

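Run:
```python
import cv2
im=cv2.imread('pics/w1.png')[110:255,205:345]
cv2.imwrite('pics/w1z.png',cv2.resize(im,None,fx=4,fy=4,interpolation=cv2.INTER_CUBIC))
```

```text
(no output)
```

View pics/w1z.png

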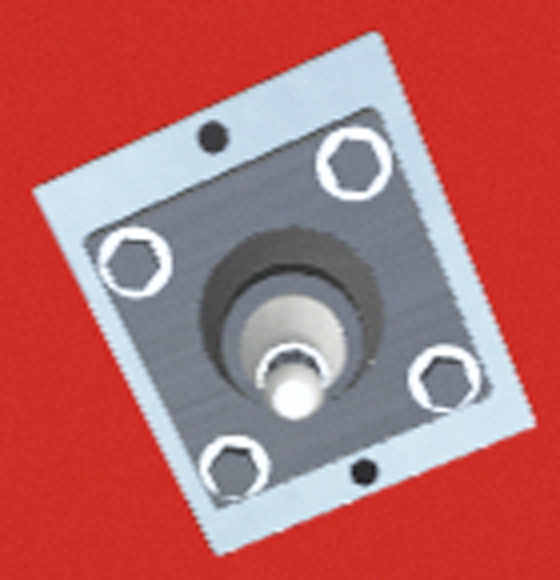

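Run:
```python
from h import *
def f(u,v,z): return atz('wrist',(205+u/4-.375,110+v/4-.375),z)[:2]
b=np.array([f(*q,.034) for q in [(135,261),(353,163),(444,378),(235,467)]])
c=np.array([f(*q,.012) for q in [(36,189),(378,33),(535,425),(218,555)]])
for n,a in(('b',b),('c',c)):
    print(n,np.round(a,4).tolist(),a.mean(0),np.linalg.norm(a-np.roll(a,-1,0),axis=1), np.linalg.norm(a[0]-a[2]),np.linalg.norm(a[1]-a[3]))
print('tip',f(293,397,.113),'shoulder circ',f(291,333,.056))
```

```text
b [[0.4789, 0.2394], [0.4657, 0.3103], [0.537, 0.3238], [0.5506, 0.2528]] [0.50803753 0.2815825 ] [0.07212219 0.07259298 0.07230528 0.07286791] 0.10245882973246308 0.10252421728186041
c [[0.4524, 0.2113], [0.4314, 0.3269], [0.5669, 0.3522], [0.5883, 0.2362]] [0.50974193 0.28166081] [0.11751899 0.13778209 0.1178797  0.13815434] 0.1814966725007456 0.18120582703681967
tip [0.50945575 0.28114345] shoulder circ [0.50677027 0.28153962]
```

Run:
```python
from h import *
goto(.677,-.015,.20)
```

```text
t 2.37 tcp [0.5101 0.2796 0.2296] x [-0.973  0.232  0.001] delta tool [-0.2307 -0.2478  0.0294]
```

Run:
```python
from h import *
for i in range(5):
    read_camera('wrist'); s=read_state(); c=camera_params('wrist'); print(s['t'],np.round(s['tool_pos'],4),np.round(s['orientation'],4),np.round(c['position'],4))
```

```text
2.4167 [0.5099 0.2798 0.2297] [-3.6550e-01 -3.1199e+00 -4.0000e-04] [0.4314 0.298  0.3851]
2.4667 [0.5099 0.2799 0.2298] [-3.6500e-01 -3.1203e+00 -3.0000e-04] [0.4313 0.2981 0.3852]
2.5167 [0.51   0.2799 0.2298] [3.6490e-01 3.1203e+00 3.0000e-04] [0.4313 0.2981 0.3852]
2.5667 [0.5101 0.2798 0.2298] [3.6500e-01 3.1202e+00 3.0000e-04] [0.4314 0.298  0.3852]
2.6167 [0.5102 0.2797 0.2298] [3.6540e-01 3.1202e+00 2.0000e-04] [0.4315 0.2979 0.3852]
```

Run:
```python
from h import *
im=snap('wrist','w2')[:,:,::-1]; a=cv2.imread('pics/w1.png')
t=a[115:250,210:342]; r=cv2.matchTemplate(im,t,cv2.TM_CCOEFF_NORMED); _,v,_,l=cv2.minMaxLoc(r); print(v,l,'shift',l[0]-210,l[1]-115)
z=cv2.resize(im[110:255,205:345],None,fx=4,fy=4,interpolation=cv2.INTER_CUBIC); cv2.imwrite('pics/w2z.png',z)
print(camera_params('wrist')['position'])
# plate: non-red region
hsv=cv2.cvtColor(im,cv2.COLOR_BGR2HSV); m=((hsv[:,:,1]<120)).astype('uint8'); m[:, :200]=0;m[:,345:]=0;m[252:]=0;m[:105]=0
cs,_=cv2.findContours(m,cv2.RETR_EXTERNAL,cv2.CHAIN_APPROX_NONE); c=max(cs,key=cv2.contourArea)
ap=cv2.minAreaRect(c); print(ap)
```

```text
0.9871478080749512 (208, 117) shift -2 2
[0.43167408 0.29778709 0.38518834]
((274.97418212890625, 186.43966674804688), (106.35823059082031, 94.93456268310547), 66.80140686035156)
```

View pics/w2z.png

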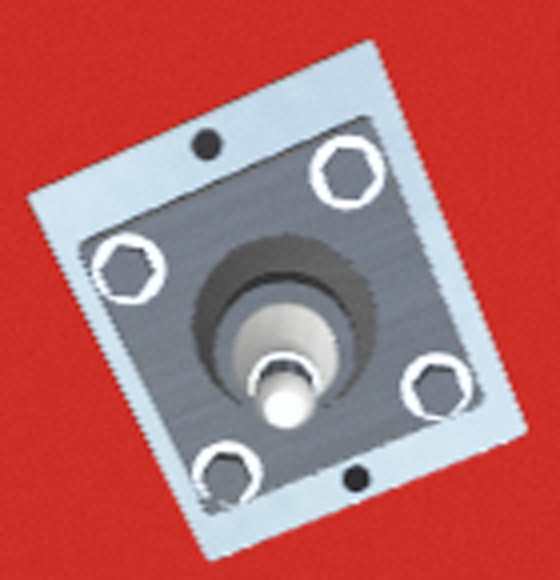

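Run:
```python
from h import *
def f(u,v,z): return atz('wrist',(205+u/4-.375,110+v/4-.375),z)[:2]
b=np.array([f(*q,.034) for q in [(128,268),(346,172),(436,386),(227,474)]])
c=np.array([f(*q,.012) for q in [(28,196),(373,41),(526,431),(208,561)]])
for n,a in(('b',b),('c',c)):
    print(n,np.round(a,4).tolist(),a.mean(0),np.linalg.norm(a-np.roll(a,-1,0),axis=1))
print('tip',f(286,404,.113))
goto(.677,-.015,.20)
```

```text
b [[0.4809, 0.2367], [0.4681, 0.3076], [0.5394, 0.3209], [0.5527, 0.2497]] [0.51026338 0.2787106 ] [0.07212749 0.07246906 0.07244129 0.07298686]
c [[0.4543, 0.2081], [0.4337, 0.3249], [0.5687, 0.3489], [0.5902, 0.2322]] [0.51170704 0.27850825] [0.11862673 0.13710611 0.11859953 0.137985  ]
tip [0.51113951 0.27902763]
t 2.67 tcp [0.5103 0.2795 0.2298] x [-0.973  0.231 -0.   ] delta tool [-0.2303 -0.248   0.0298]
```

```bash
python3 -m creep '[[-0.023,-0.0248,0.003,0,0],[-0.023,-0.0248,0.003,0,0],[-0.023,-0.0248,0.003,0,0],[-0.023,-0.0248,0.003,0,0],[-0.023,-0.0248,0.003,0,0],[-0.023,-0.0248,0.003,0,0],[-0.023,-0.0248,0.003,0,0],[-0.023,-0.0248,0.003,0,0],[-0.023,-0.0248,0.003,0,0],[-0.0115,-0.0124,0.0015,0,0],[-0.0075,-0.0084,0.001,0,0],[-0.004,-0.004,0.0005,0,0]]' >/dev/null
python3 -m creep '[[0,0,0,0,0],[0,0,0,0,0],[0,0,0,0,0],[0,0,0,0,0],[0,0,0,0,0]]'
python3 - <<'E'
from h import *
im=snap('wrist','w3')
for r in tip_of('wrist','large_bearing_mid')[:3]: print(r['confidence'],r['pixel'],atz('wrist',r['pixel'],.0085))
for r in silhouettes('wrist','large_bearing_mid')[:2]:
    m=r['region'].astype('uint8'); cs,_=cv2.findContours(m,0,cv2.CHAIN_APPROX_NONE); c=max(cs,key=cv2.contourArea); print('sil',r['confidence'],r['pixel'],cv2.boundingRect(c))
goto(.677,-.015,.20)
cv2.imwrite('pics/w3z.png',cv2.resize(im[130:260,205:345,::-1],None,fx=4,fy=4,interpolation=cv2.INTER_CUBIC))
E
```

```text
t: 4.08
tool_pos: [0.6767, -0.0147, 0.2]
orientation: [0.366, 3.12, 0.0]
force: [0.1, 0.0, -0.3]
opening: 0.093
0.9 [272.5, 194.1] [ 0.67775276 -0.02032356  0.0085    ]
0.54 [296.6, 93.9] [0.57273006 0.03265312 0.0085    ]
sil 0.79 [274.6, 183.9] (256, 176, 37, 37)
t 4.23 tcp [ 0.6768 -0.0154  0.1998] x [-0.973  0.232 -0.   ] delta tool [-0.0001  0.0004 -0.0002]
```

View pics/w3z.png

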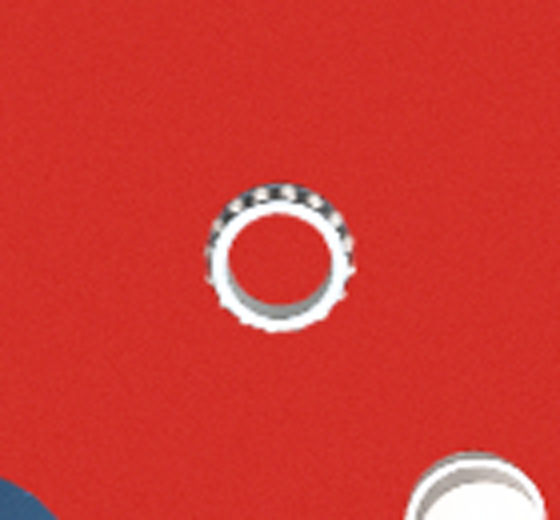

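Run:
```python
from h import *
def f(u,v,z): return atz('wrist',(205+u/4-.375,130+v/4-.375),z)[:2]
a=f(281,265,.017); print(a)
# reproject check
for R,z in((.020,.017),(.0165,.017),(.023,0.009),(.023,.0)):
    P=np.array([proj('wrist',[a[0]+R*np.cos(t),a[1]+R*np.sin(t),z]) for t in np.linspace(0,6.28,60)]); P=(P+.375-[205,130])*4
    print(R,z,P.min(0),P.max(0))
goto(a[0],a[1],.0135)
```

```text
[ 0.67858008 -0.01768173]
0.02 0.017 [214.28880657 199.05980156] [347.68070266 328.80068316]
0.0165 0.017 [225.9644483  210.76048962] [336.00394548 317.78730819]
0.023 0.009 [206.03459016 184.29246897] [356.14004193 330.52598502]
0.023 0.0 [207.91952009 179.26424225] [354.47224843 322.28182255]
t 4.23 tcp [ 0.6768 -0.0154  0.1998] x [-0.973  0.232 -0.   ] delta tool [-0.0023 -0.0018  0.1863]
```

```bash
python3 -m creep '[[-0.0023,-0.0018,0.02,0,0],[0,0,0.03,0,0],[0,0,0.03,0,0],[0,0,0.03,0,0],[0,0,0.03,0,0],[0,0,0.02,0,0],[0,0,0.015,0,0],[0,0,0.0075,0,0],[0,0,0.003,0,0],[0,0,0.001,0,0],[0,0,0,0,0],[0,0,0,0,0]]' 20
python3 -m creep '[[0,0,0,0,60],[0,0,0,0,100],[0,0,0,0,130],[0,0,0,0,160],[0,0,0,0,200],[0,0,0,0,255],[0,0,0,0,255],[0,0,0,0,255],[0,0,0,0,255],[0,0,0,0,255]]' 20
```

```text
t: 5.23
tool_pos: [0.6801, -0.0183, 0.0151]
orientation: [0.368, 3.117, 0.0]
force: [0.3, -0.4, 0.4]
opening: 0.093
t: 6.07
tool_pos: [0.6786, -0.0181, 0.0131]
orientation: [-0.368, -3.12, -0.0]
force: [0.2, 0.9, 0.0]
opening: 0.0452
```

```bash
python3 -m creep '[[0,0,-0.005,0,255],[0,0,-0.015,0,255],[0,0,-0.03,0,255],[0,0,-0.03,0,255],[0,0,-0.03,0,255],[0,0,-0.03,0,255],[0,0,-0.015,0,255],[0,0,-0.005,0,255],[0,0,0,0,255]]' 20
python3 - <<'E'
from h import *
goto(.511,.2788,.17)
snap('wrist','w4')
E
```

```text
t: 6.82
tool_pos: [0.68, -0.0183, 0.1764]
orientation: [0.367, 3.115, 0.0]
force: [-1.1, -0.1, -0.3]
opening: 0.0451
t 6.82 tcp [ 0.68   -0.0183  0.1764] x [-0.973  0.233 -0.005] delta tool [0.2335 0.2497 0.0055]
```

View pics/w4.png

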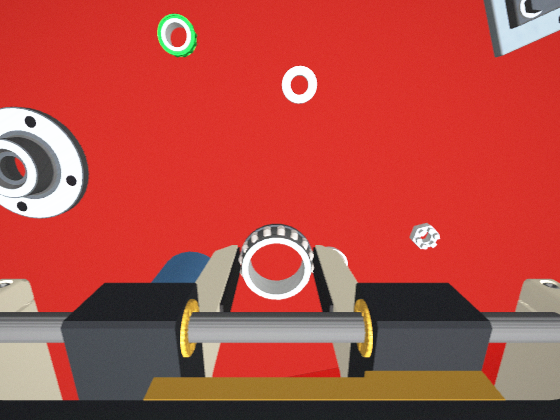

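```bash
python3 -m creep '[[0.008,0.0087,0,0,255],[0.022,0.0235,0,0,255],[0.024,0.026,0,0,255],[0.024,0.026,0,0,255],[0.024,0.026,0,0,255],[0.024,0.026,0,0,255],[0.024,0.026,0,0,255],[0.024,0.026,0,0,255],[0.024,0.026,0,0,255],[0.018,0.019,0,0,255],[0.012,0.013,0,0,255],[0.004,0.0055,0,0,255]]' >/dev/null
python3 -m creep '[[0,0,0,0,255],[0,0,0,0,255],[0,0,0,0,255],[0,0,0,0,255],[0,0,0,0,255],[0,0,0,0,255]]'
python3 - <<'E'
from h import *
im=snap('wrist','w5')
goto(.511,.2788,.17)
cv2.imwrite('pics/w5z.png',cv2.resize(im[160:310,205:345,::-1],None,fx=4,fy=4,interpolation=cv2.INTER_CUBIC))
R,p,s=RT()
for Rr,z in((.020,-.0037),(.0165,-.0037)):
    P=np.array([proj('wrist',p+R@[Rr*np.cos(t),Rr*np.sin(t),z]) for t in np.linspace(0,6.28,60)]); P=(P+.375-[205,160])*4
    print(Rr,z,P.min(0),P.max(0))
print((proj('wrist',[.511,.2788,.113])+.375-[205,160])*4)
E
```

```text
t: 8.37
tool_pos: [0.5121, 0.2798, 0.1731]
orientation: [0.37, 3.12, -0.0]
force: [-0.4, 0.7, -1.4]
opening: 0.0455
t 8.42 tcp [0.512  0.28   0.1732] x [-0.972  0.234 -0.   ] delta tool [ 0.0007 -0.0014  0.0032]
0.02 -0.0037 [151.10022763 307.75887669] [426.19166943 555.53042094]
0.0165 -0.0037 [175.22248425 330.85571712] [402.06470878 535.18823758]
[281.01262263 278.34623345]
```

View pics/w5z.png

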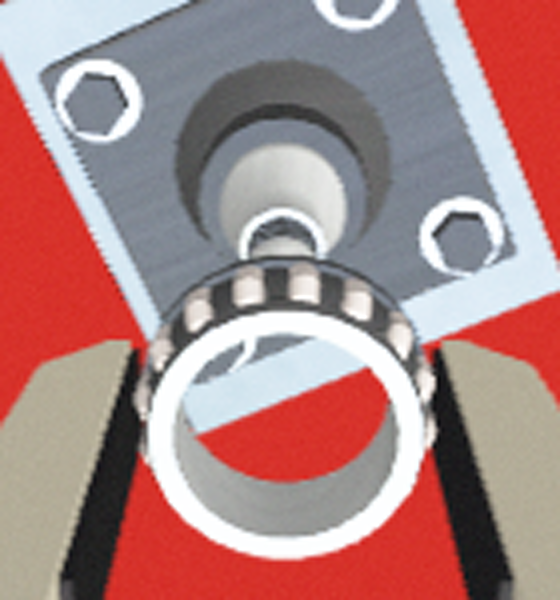

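Run:
```python
from h import *
def f(u,v,z): return atz('wrist',(205+u/4-.375,160+v/4-.375),z)[:2]
P=np.array([proj('wrist',[.511+.008*np.cos(t),.2788+.008*np.sin(t),.107]) for t in np.linspace(0,6.28,60)]); P=(P+.375-[205,160])*4
print(P.min(0),P.max(0))
b=np.array([f(*q,.034) for q in [(98,100),(462,238)]])
print(b,np.linalg.norm(b[0]-b[1]))
goto(.511,.2788,.0695)
```

```text
[241.68142513 230.53086351] [320.5460044  304.81559899]
[[0.48075826 0.23718302]
 [0.53955763 0.32138921]] 0.1027036996622247
t 8.42 tcp [0.512  0.28   0.1732] x [-0.972  0.234 -0.   ] delta tool [ 0.0007 -0.0014  0.1037]
```

```bash
python3 -m creep '[[0.0007,-0.0013,0.005,0,255],[0,0,0.012,0,255],[0,0,0.015,0,255],[0,0,0.015,0,255],[0,0,0.012,0,255],[0,0,0.010,0,255],[0,0,0.006,0,255],[0,0,0.003,0,255],[0,0,0,0,255],[0,0,0,0,255],[0,0,0,0,255],[0,0,0,0,255]]'
python3 - <<'E'
from h import *
im=snap('wrist','w6')
goto(.511,.2788,.0695); print(read_state()['force'])
cv2.imwrite('pics/w6z.png',cv2.resize(im[160:310,205:345,::-1],None,fx=4,fy=4,interpolation=cv2.INTER_CUBIC))
E
```

```text
t: 9.42
tool_pos: [0.5112, 0.2798, 0.0961]
orientation: [0.368, 3.119, 0.001]
force: [0.0, -0.4, -1.4]
opening: 0.0452
t 9.47 tcp [0.5111 0.2797 0.096 ] x [-0.973  0.233 -0.001] delta tool [-0.     -0.001   0.0265]
[ 0.19061644  0.54480138 -0.76480784]
```

View pics/w6z.png

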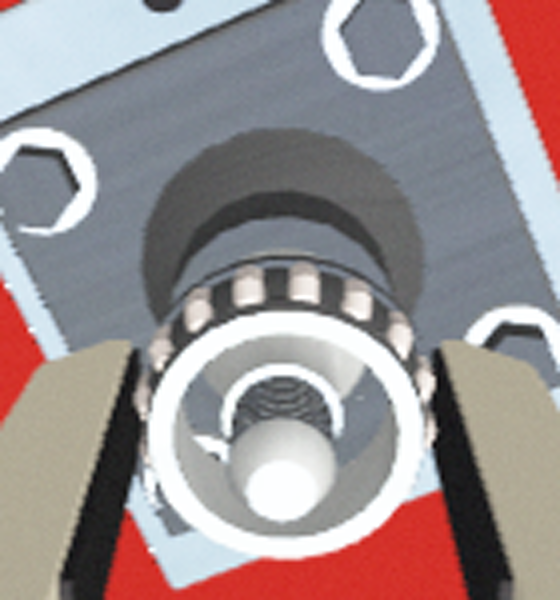

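```bash
python3 -m creep '[[0,-0.0008,0.002,0,255],[0,0,0.003,0,255],[0,0,0.003,0,255],[0,0,0.003,0,255],[0,0,0.003,0,255],[0,0,0.003,0,255],[0,0,0.003,0,255],[0,0,0.002,0,255],[0,0,0,0,255],[0,0,0,0,255]]'
python3 -m creep '[[0,0,0.001,0,255],[0,0,0.001,0,255],[0,0,0.001,0,255],[0,0,0,0,255],[0,0,0,0,255]]'
```

```text
t: 10.3
tool_pos: [0.5104, 0.2787, 0.073]
orientation: [-0.368, -3.12, 0.0]
force: [-0.9, -0.1, -1.0]
opening: 0.0448
t: 10.72
tool_pos: [0.5104, 0.2787, 0.0701]
orientation: [0.368, 3.12, -0.0]
force: [-0.1, -0.9, -1.5]
opening: 0.0456
```

```bash
python3 -m creep '[[0,0,0.0005,0,255],[0,0,0,0,255],[0,0,0,0,255]]'
python3 -m creep '[[0,0,0.0005,0,255],[0,0,0,0,255],[0,0,0,0,255]]'
python3 -m creep '[[0,0,0.0005,0,255],[0,0,0,0,255],[0,0,0,0,255]]'
```

```text
t: 10.97
tool_pos: [0.5104, 0.2787, 0.0696]
orientation: [-0.368, -3.12, 0.0]
force: [-0.5, 0.8, -1.2]
opening: 0.0452
t: 11.22
tool_pos: [0.5104, 0.2787, 0.0691]
orientation: [0.368, 3.12, -0.0]
force: [0.5, 0.6, -0.4]
opening: 0.0452
t: 11.47
tool_pos: [0.5104, 0.2787, 0.069]
orientation: [0.368, 3.12, -0.0]
force: [-1.7, -0.9, 3.2]
opening: 0.0455
```

```bash
python3 -m creep '[[0,0,0,0,110],[0,0,0,0,90],[0,0,0,0,50],[0,0,0,0,0],[0,0,0,0,0],[0,0,0,0,0],[0,0,-0.01,0,0],[0,0,-0.03,0,0],[0,0,-0.04,0,0],[0,0,-0.04,0,0],[0,0,-0.02,0,0],[0,0,-0.01,0,0]]'
python3 -m creep '[[0,0,0,0,0],[0,0,0,0,0],[0,0,0,0,0],[0,0,0,0,0]]'
python3 - <<'E'
from h import *
im=snap('wrist','w7')
goto(.583,-.270,.22)
cv2.imwrite('pics/w7z.png',cv2.resize(im[130:280,205:345,::-1],None,fx=4,fy=4,interpolation=cv2.INTER_CUBIC))
for z,r in((.073,.020),(.056,.023)):
    P=np.array([proj('wrist',[.5105+r*np.cos(t),.2787+r*np.sin(t),z]) for t in np.linspace(0,6.28,60)]); P=(P+.375-[205,130])*4
    print(P.min(0),P.max(0))
E
```

```text
t: 12.47
tool_pos: [0.5124, 0.2796, 0.2245]
orientation: [0.367, 3.113, 0.006]
force: [0.3, 0.3, 0.4]
opening: 0.0933
t: 12.8
tool_pos: [0.5092, 0.2781, 0.2158]
orientation: [-0.368, -3.116, 0.004]
force: [-0.3, 0.3, 0.4]
opening: 0.0929
t 12.85 tcp [0.5093 0.2782 0.2161] x [-0.973  0.233  0.003] delta tool [-0.1992 -0.516  -0.0033]
[216.53378285 224.25775279] [366.43664036 368.95423634]
[209.4631363  201.08155262] [373.24220615 359.81982164]
```

View pics/w7z.png

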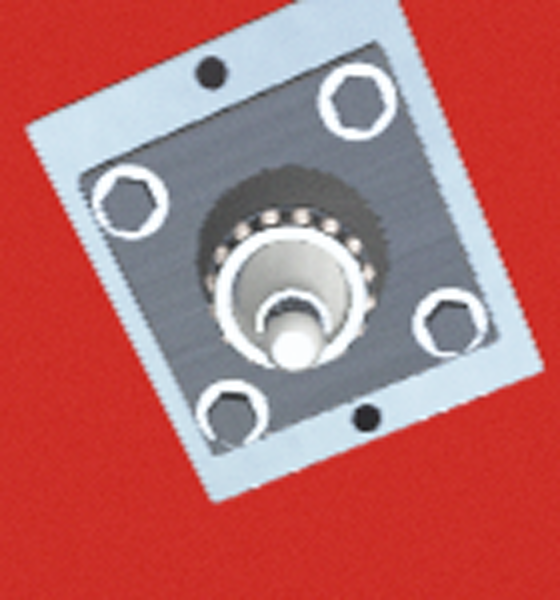

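```bash
python3 -m creep '[[-0.0075,-0.018,0,0,0],[-0.0138,-0.036,0,0,0],[-0.0138,-0.036,0,0,0],[-0.0138,-0.036,0,0,0],[-0.0138,-0.036,0,0,0],[-0.0138,-0.036,0,0,0],[-0.0138,-0.036,0,0,0],[-0.0138,-0.036,0,0,0],[-0.0138,-0.036,0,0,0],[-0.0138,-0.036,0,0,0],[-0.0138,-0.036,0,0,0],[-0.0138,-0.036,0,0,0]]' >/dev/null
python3 -m creep '[[-0.0138,-0.036,0,0,0],[-0.0138,-0.036,0,0,0],[-0.0072,-0.020,0,0,0],[-0.0039,-0.011,0,0,0],[0,0,0,0,0],[0,0,0,0,0],[0,0,0,0,0],[0,0,0,0,0],[0,0,0,0,0],[0,0,0,0,0],[0,0,0,0,0]]'
python3 - <<'E'
from h import *
im=snap('wrist','w8')
for r in tip_of('wrist','hub_mid')[:3]: print(r['confidence'],r['pixel'],atz('wrist',r['pixel'],.021))
goto(.583,-.270,.22)
cv2.imwrite('pics/w8z.png',cv2.resize(im[125:260,205:345,::-1],None,fx=4,fy=4,interpolation=cv2.INTER_CUBIC))
E
```

```text
t: 14.77
tool_pos: [0.5829, -0.2694, 0.2189]
orientation: [0.366, 3.12, -0.0]
force: [-0.6, 0.0, -0.5]
opening: 0.0933
0.61 [274.6, 190.1] [ 0.58092296 -0.2716376   0.021     ]
t 14.87 tcp [ 0.5828 -0.2698  0.2188] x [-0.973  0.232 -0.   ] delta tool [-0.0002 -0.0002 -0.0012]
```

View pics/w8z.png

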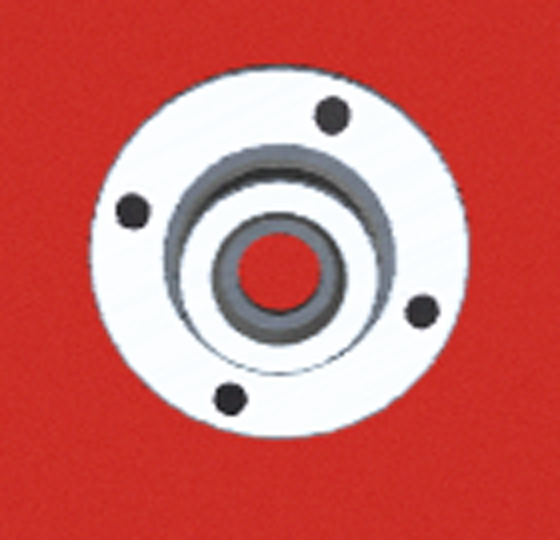

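Run:
```python
from h import *
def f(u,v,z): return atz('wrist',(205+u/4-.375,125+v/4-.375),z)[:2]
a=f(279,279,.042); b=np.mean([f(*q,.018) for q in [(333,115),(133,211),(422,311),(231,399)]],0); print(a,b)
a=(a+b)/2
for R,z in((.03,.042),(.02,.042),(.06,.018)):
    P=np.array([proj('wrist',[a[0]+R*np.cos(t),a[1]+R*np.sin(t),z]) for t in np.linspace(0,6.28,60)]); P=(P+.375-[205,125])*4
    print(R,z,P.min(0),P.max(0))
goto(a[0],a[1],.0325)
```

```text
[ 0.58129763 -0.27189359] [ 0.58156258 -0.27185601]
0.03 0.042 [177.13582928 177.50496086] [381.18783969 376.28386459]
0.02 0.042 [211.15027854 212.0624066 ] [347.15319019 344.53407052]
0.06 0.018 [88.36936048 65.17637312] [470.96507867 439.98181245]
t 14.87 tcp [ 0.5828 -0.2698  0.2188] x [-0.973  0.232 -0.   ] delta tool [ 0.0009 -0.0024  0.1863]
```

```bash
python3 -m creep '[[0.0009,-0.0024,0.015,0,0],[0,0,0.03,0,0],[0,0,0.035,0,0],[0,0,0.035,0,0],[0,0,0.03,0,0],[0,0,0.02,0,0],[0,0,0.012,0,0],[0,0,0.006,0,0],[0,0,0.003,0,0],[0,0,0,0,0],[0,0,0,0,0],[0,0,0,0,0]]' 50
python3 -m creep '[[0,0,0,0,40],[0,0,0,0,80],[0,0,0,0,100],[0,0,0,0,130],[0,0,0,0,200],[0,0,0,0,255],[0,0,0,0,255],[0,0,0,0,255],[0,0,0,0,255]]' 50
```

```text
t: 15.87
tool_pos: [0.5825, -0.273, 0.0347]
orientation: [0.368, 3.117, -0.002]
force: [0.6, -0.1, 0.1]
opening: 0.093
t: 16.62
tool_pos: [0.5813, -0.2719, 0.0326]
orientation: [-0.368, -3.12, -0.001]
force: [0.4, 3.0, 2.7]
opening: 0.0588
```

```bash
python3 -m creep '[[0,0,-0.003,0,255],[0,0,-0.01,0,255],[0,0,-0.02,0,255],[0,0,-0.03,0,255],[0,0,-0.03,0,255],[0,0,-0.03,0,255],[0,0,-0.015,0,255],[0,0,-0.005,0,255],[0,0,-0.002,0,255],[0,0,0,0,255],[0,0,0,0,255],[0,0,0,0,255]]' 50
python3 - <<'E'
from h import *
im=snap('wrist','w9'); goto(.5105,.2787,.178)
E
```

```text
t: 17.62
tool_pos: [0.58, -0.2717, 0.175]
orientation: [-0.368, -3.116, -0.002]
force: [-0.4, -0.3, -9.9]
opening: 0.0593
t 17.67 tcp [ 0.5802 -0.2717  0.1753] x [-0.973  0.233  0.004] delta tool [ 0.1959  0.5191 -0.0015]
```

View pics/w9.png

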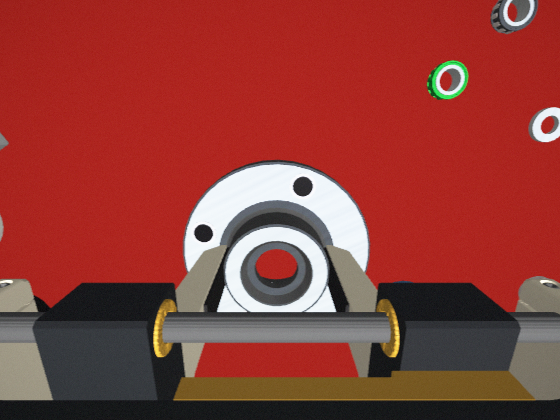

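```bash
python3 -m creep '[[0.0038,0.01,0,0,255],[0.0084,0.022,0,0,255],[0.0131,0.0345,0,0,255],[0.0131,0.0345,0,0,255],[0.0131,0.0345,0,0,255],[0.0131,0.0345,0,0,255],[0.0131,0.0345,0,0,255],[0.0131,0.0345,0,0,255],[0.0131,0.0345,0,0,255],[0.0131,0.0345,0,0,255],[0.0131,0.0345,0,0,255],[0.0131,0.0345,0,0,255]]' >/dev/null
python3 -m creep '[[0.0131,0.0345,0,0,255],[0.0131,0.0345,0,0,255],[0.0106,0.028,0,0,255],[0.0076,0.02,0,0,255],[0.0049,0.013,0,0,255],[0.003,0.008,0,0,255],[0.0015,0.004,0,0,255],[0,0,0,0,255],[0,0,0,0,255],[0,0,0,0,255],[0,0,0,0,255],[0,0,0,0,255]]' 
python3 -m creep '[[0,0,0,0,255],[0,0,0,0,255],[0,0,0,0,255],[0,0,0,0,255],[0,0,0,0,255]]'
python3 - <<'E'
from h import *
im=snap('wrist','w10')
goto(.5105,.2787,.0766)
cv2.imwrite('pics/w10z.png',cv2.resize(im[155:310,185:365,::-1],None,fx=4,fy=4,interpolation=cv2.INTER_CUBIC))
R,p,s=RT()
for Rr,z in((.030,-.0095),(.02,-.0095)):
    P=np.array([proj('wrist',p+R@[Rr*np.cos(t),Rr*np.sin(t),z]) for t in np.linspace(0,6.28,60)]); P=(P+.375-[185,155])*4
    print(Rr,z,P.min(0),P.max(0))
E
```

```text
t: 19.67
tool_pos: [0.5108, 0.2774, 0.1777]
orientation: [0.37, 3.12, -0.0]
force: [-0.8, -0.5, -8.6]
opening: 0.0589
t: 20.08
tool_pos: [0.5104, 0.2783, 0.1777]
orientation: [0.368, 3.12, -0.0]
force: [0.1, 0.1, -9.2]
opening: 0.0593
t 20.13 tcp [0.5104 0.2783 0.1776] x [-0.973  0.233  0.   ] delta tool [-0.      0.0004  0.101 ]
0.03 -0.0095 [154.92311098 274.00808839] [582.2301632  656.83055388]
0.02 -0.0095 [226.33164496 343.74354943] [510.80146997 598.54801551]
```

View pics/w10z.png

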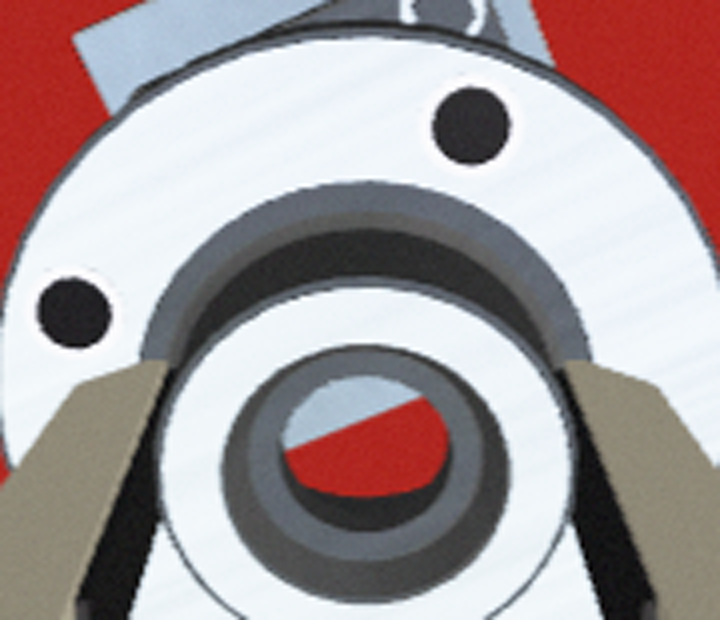

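```bash
python3 -m creep '[[0,0.0003,0.004,0,255],[0,0,0.008,0,255],[0,0,0.012,0,255],[0,0,0.012,0,255],[0,0,0.012,0,255],[0,0,0.012,0,255],[0,0,0.008,0,255],[0,0,0.004,0,255],[0,0,0.002,0,255],[0,0,0,0,255],[0,0,0,0,255],[0,0,0,0,255]]' 
python3 -m creep '[[0,0,0.002,0,255],[0,0,0.003,0,255],[0,0,0.003,0,255],[0,0,0.003,0,255],[0,0,0.003,0,255],[0,0,0.002,0,255],[0,0,0.002,0,255],[0,0,0,0,255],[0,0,0,0,255]]'
python3 - <<'E'
from h import *
im=snap('wrist','w11')
goto(.5105,.2787,.0766)
cv2.imwrite('pics/w11z.png',cv2.resize(im[155:310,185:365,::-1],None,fx=4,fy=4,interpolation=cv2.INTER_CUBIC))
E
```

```text
t: 21.13
tool_pos: [0.5112, 0.2789, 0.1046]
orientation: [0.368, 3.119, 0.001]
force: [-0.4, -0.1, -7.9]
opening: 0.0588
t: 21.88
tool_pos: [0.5104, 0.2785, 0.0855]
orientation: [-0.368, -3.12, 0.0]
force: [-0.8, 0.7, -9.4]
opening: 0.0586
t 21.93 tcp [0.5105 0.2786 0.0857] x [-0.973  0.233 -0.   ] delta tool [0.0001 0.0001 0.0091]
```

View pics/w11z.png

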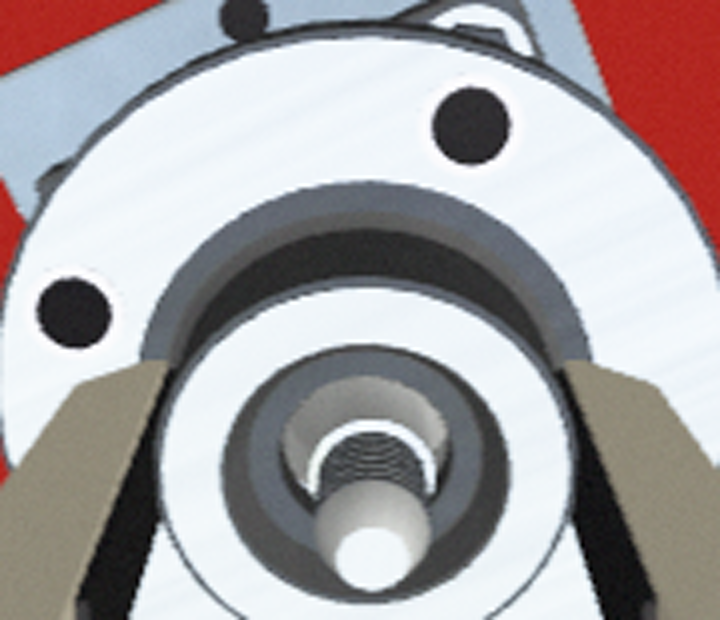

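```bash
python3 -m creep '[[0,0,0.002,0,255],[0,0,0.002,0,255],[0,0,0.0015,0,255],[0,0,0.001,0,255],[0,0,0.001,0,255],[0,0,0,0,255],[0,0,0,0,255]]' 
python3 -m creep '[[0,0,0.0007,0,255],[0,0,0,0,255],[0,0,0,0,255]]' 
python3 -m creep '[[0,0,0.0006,0,255],[0,0,0,0,255],[0,0,0,0,255]]'
python3 -m creep '[[0,0,0.0005,0,255],[0,0,0,0,255],[0,0,0,0,255]]'
```

```text
t: 22.52
tool_pos: [0.5105, 0.2786, 0.078]
orientation: [-0.368, -3.12, 0.0]
force: [-0.5, 0.4, -8.7]
opening: 0.0588
t: 22.77
tool_pos: [0.5105, 0.2786, 0.0775]
orientation: [0.368, 3.12, 0.0]
force: [-0.5, 0.3, -8.7]
opening: 0.0587
t: 23.02
tool_pos: [0.5105, 0.2786, 0.0768]
orientation: [-0.368, -3.12, 0.0]
force: [-0.6, -0.0, -8.4]
opening: 0.0589
t: 23.27
tool_pos: [0.5106, 0.2786, 0.0767]
orientation: [0.368, 3.12, 0.0]
force: [-2.4, -0.9, -4.8]
opening: 0.0589
```

```bash
python3 -m creep '[[0,0,0.0005,0,255],[0,0,0,0,255],[0,0,0,0,255]]'
python3 -m creep '[[0,0,0,0,80],[0,0,0,0,60],[0,0,0,0,30],[0,0,0,0,0],[0,0,0,0,0],[0,0,0,0,0],[0,0,-0.01,0,0],[0,0,-0.03,0,0],[0,0,-0.035,0,0],[0,0,-0.035,0,0],[0,0,-0.02,0,0],[0,0,-0.01,0,0]]'
python3 -m creep '[[0,0,0,0,0],[0,0,0,0,0],[0,0,0,0,0],[0,0,0,0,0],[0,0,0,0,0]]'
python3 - <<'E'
from h import *
im=snap('wrist','w12')
goto(.460,-.006,.20)
cv2.imwrite('pics/w12z.png',cv2.resize(im[120:270,195:355,::-1],None,fx=4,fy=4,interpolation=cv2.INTER_CUBIC))
for z,r in((.086,.03),(.086,.02),(.062,.06),(.113,.0045)):
    P=np.array([proj('wrist',[.5105+r*np.cos(t),.2786+r*np.sin(t),z]) for t in np.linspace(0,6.28,60)]); P=(P+.375-[195,120])*4
    print(P.min(0),P.max(0))
E
```

```text
t: 23.52
tool_pos: [0.5106, 0.2786, 0.0766]
orientation: [0.368, 3.12, 0.0]
force: [-4.4, -2.2, 1.2]
opening: 0.0591
t: 24.52
tool_pos: [0.5123, 0.2794, 0.2213]
orientation: [0.367, 3.114, 0.005]
force: [1.2, -0.2, -0.1]
opening: 0.0931
t: 24.93
tool_pos: [0.5096, 0.2782, 0.2137]
orientation: [-0.368, -3.117, 0.003]
force: [0.9, -0.3, 0.6]
opening: 0.0934
t 24.98 tcp [0.5097 0.2783 0.2141] x [-0.973  0.233  0.002] delta tool [-0.0178 -0.288   0.0145]
[212.27223956 234.55697139] [448.25597407 461.5465031 ]
[251.59337527 274.26437399] [408.87371878 425.51890539]
[111.18343448 103.48058106] [549.33871945 528.15028536]
[311.07219014 364.73075588] [349.84439099 401.71147641]
```

View pics/w12z.png

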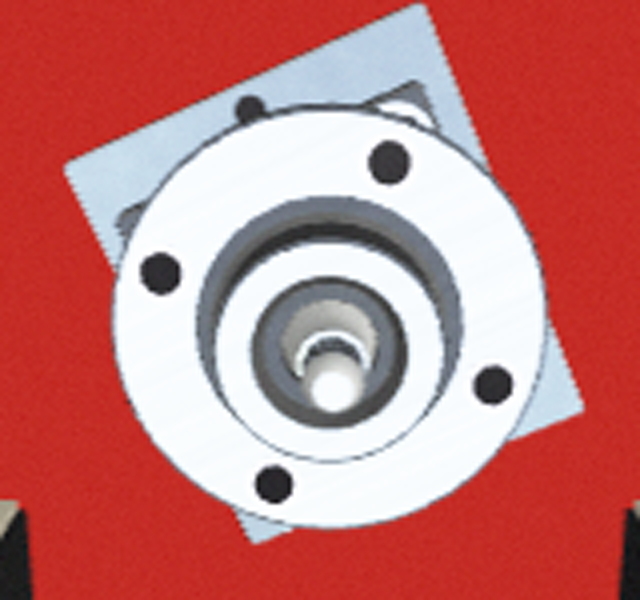

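```bash
python3 -m creep '[[-0.0007,-0.012,0,0,85],[-0.0014,-0.024,0,0,85],[-0.0019,-0.032,0,0,85],[-0.0019,-0.032,0,0,85],[-0.0019,-0.032,0,0,85],[-0.0019,-0.032,0.003,0,85],[-0.0019,-0.032,0.003,0,85],[-0.0019,-0.032,0.003,0,85],[-0.0015,-0.026,0.003,0,85],[-0.001,-0.018,0.002,0,85],[-0.0006,-0.01,0.001,0,85],[-0.0004,-0.0066,0,0,85]]' >/dev/null
python3 -m creep '[[0,0,0,0,85],[0,0,0,0,85],[0,0,0,0,85],[0,0,0,0,85],[0,0,0,0,85],[0,0,0,0,85]]'
python3 - <<'E'
from h import *
im=snap('wrist','w13')
for r in tip_of('wrist','small_bearing_mid')[:3]: print(r['confidence'],r['pixel'],atz('wrist',r['pixel'],.008))
goto(.460,-.006,.20)
cv2.imwrite('pics/w13z.png',cv2.resize(im[130:270,205:345,::-1],None,fx=4,fy=4,interpolation=cv2.INTER_CUBIC))
E
```

```text
t: 26.48
tool_pos: [0.46, -0.0055, 0.2008]
orientation: [-0.366, -3.12, -0.0]
force: [-0.3, 0.1, -0.9]
opening: 0.0617
0.95 [273.2, 189.0] [ 0.45515239 -0.0085645   0.008     ]
0.74 [259.9, 127.6] [ 0.38129902 -0.00653747  0.008     ]
0.7 [230.9, 236.6] [ 0.50340222 -0.07627589  0.008     ]
t 26.58 tcp [ 0.4599 -0.0057  0.2008] x [-0.973  0.232  0.   ] delta tool [-0.0001 -0.0003  0.0008]
```

View pics/w13.png

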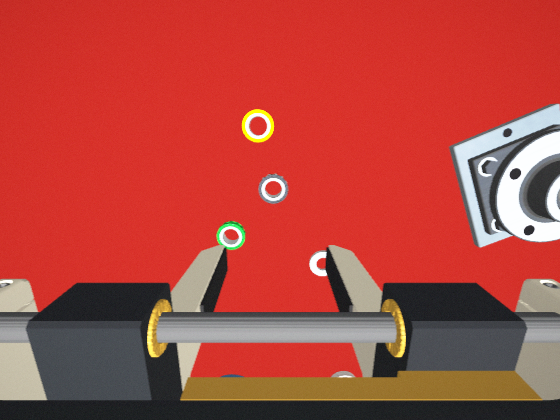

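View pics/w13z.png

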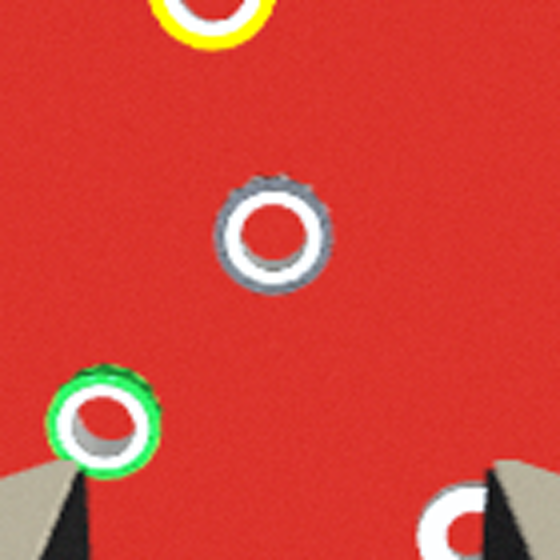

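Run:
```python
from h import *
def f(u,v,z): return atz('wrist',(205+u/4-.375,130+v/4-.375),z)[:2]
a=f(273.2,235.5,.016); print(a)
for R,z in((.018,.016),):
    P=np.array([proj('wrist',[a[0]+R*np.cos(t),a[1]+R*np.sin(t),z]) for t in np.linspace(0,6.28,60)]); P=(P+.375-[205,130])*4
    print(R,z,P.min(0),P.max(0))
goto(a[0],a[1],.0190)
```

```text
[ 0.4527867 -0.0082549]
0.018 0.016 [213.05523357 175.69589818] [333.30719645 293.55615138]
t 26.58 tcp [ 0.4599 -0.0057  0.2008] x [-0.973  0.232  0.   ] delta tool [ 0.0063 -0.0042  0.1818]
```

```bash
python3 -m creep '[[0.0063,-0.0042,0.015,0,85],[0,0,0.03,0,85],[0,0,0.035,0,85],[0,0,0.035,0,85],[0,0,0.03,0,85],[0,0,0.018,0,85],[0,0,0.010,0,85],[0,0,0.006,0,85],[0,0,0.0028,0,85],[0,0,0,0,85],[0,0,0,0,85],[0,0,0,0,85]]' 20
python3 -m creep '[[0,0,0,0,110],[0,0,0,0,130],[0,0,0,0,150],[0,0,0,0,170],[0,0,0,0,200],[0,0,0,0,255],[0,0,0,0,255],[0,0,0,0,255]]' 20
python3 -m creep '[[0,0,-0.003,0,255],[0,0,-0.015,0,255],[0,0,-0.03,0,255],[0,0,-0.035,0,255],[0,0,-0.035,0,255],[0,0,-0.025,0,255],[0,0,-0.012,0,255],[0,0,-0.005,0,255],[0,0,0,0,255],[0,0,0,0,255],[0,0,0,0,255]]' 20
python3 - <<'E'
from h import *
goto(.5106,.2786,.179)
E
```

```text
t: 27.58
tool_pos: [0.454, -0.0088, 0.0205]
orientation: [0.368, 3.117, -0.0]
force: [0.1, 0.4, 0.0]
opening: 0.0619
t: 28.25
tool_pos: [0.4529, -0.0086, 0.0192]
orientation: [0.368, 3.12, 0.0]
force: [-1.0, 0.0, 2.0]
opening: 0.0348
t: 29.17
tool_pos: [0.4515, -0.0085, 0.1767]
orientation: [-0.368, -3.116, -0.0]
force: [0.9, -0.5, -0.2]
opening: 0.0344
t 29.17 tcp [ 0.4515 -0.0085  0.1767] x [-0.973  0.233  0.004] delta tool [ 0.0093  0.293  -0.0024]
```

```bash
python3 -m creep '[[0.0004,0.012,0,0,255],[0.0009,0.024,0,0,255],[0.0012,0.032,0,0,255],[0.0012,0.032,0,0,255],[0.0012,0.032,0,0,255],[0.0012,0.032,0,0,255],[0.0012,0.032,0,0,255],[0.0012,0.032,0,0,255],[0.001,0.028,0,0,255],[0.0006,0.018,0,0,255],[0.0004,0.012,0,0,255],[0.0001,0.0067,0,0,255]]' >/dev/null
python3 -m creep '[[0,0,0,0,255],[0,0,0,0,255],[0,0,0,0,255],[0,0,0,0,255],[0,0,0,0,255],[0,0,0,0,255]]'
python3 - <<'E'
from h import *
im=snap('wrist','w14')
goto(.5106,.2786,.099)
cv2.imwrite('pics/w14z.png',cv2.resize(im[155:310,205:345,::-1],None,fx=4,fy=4,interpolation=cv2.INTER_CUBIC))
R,p,s=RT()
for Rr,z in((.018,.003),(.0105,.003)):
    P=np.array([proj('wrist',p+R@[Rr*np.cos(t),Rr*np.sin(t),z]) for t in np.linspace(0,6.28,60)]); P=(P+.375-[205,155])*4
    print(Rr,z,P.min(0),P.max(0))
E
```

```text
t: 30.67
tool_pos: [0.5107, 0.2778, 0.1793]
orientation: [0.369, 3.12, 0.0]
force: [0.6, 1.1, -0.9]
opening: 0.0347
t 30.72 tcp [0.5107 0.278  0.1793] x [-0.972  0.233 -0.   ] delta tool [0.0003 0.0006 0.0803]
0.018 0.003 [169.232078   323.44694557] [407.62604267 539.44981516]
0.0105 0.003 [218.90501565 370.64211285] [357.95626117 496.56771116]
```

View pics/w14z.png

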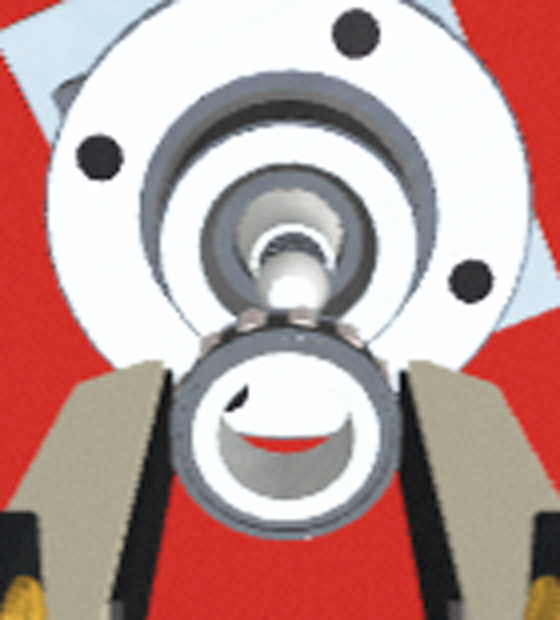

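```bash
python3 -m creep '[[0.0002,0.0005,0.005,0,255],[0,0,0.010,0,255],[0,0,0.010,0,255],[0,0,0.010,0,255],[0,0,0.008,0,255],[0,0,0.005,0,255],[0,0,0.004,0,255],[0,0,0.003,0,255],[0,0,0,0,255],[0,0,0,0,255],[0,0,0,0,255]]'
python3 - <<'E'
from h import *
im=snap('wrist','w15')
goto(.5106,.2786,.099)
cv2.imwrite('pics/w15z.png',cv2.resize(im[155:310,205:345,::-1],None,fx=4,fy=4,interpolation=cv2.INTER_CUBIC))
R,p,s=RT(); print(s['force'])
def f(u,v,z): return atz('wrist',(205+u/4-.375,155+v/4-.375),z)
P=(proj('wrist',[.5106,.2786,.113])+.375-[205,155])*4; print('tip pred',P)
E
```

```text
t: 31.63
tool_pos: [0.5109, 0.2792, 0.1246]
orientation: [0.368, 3.119, 0.001]
force: [0.2, 0.0, -0.6]
opening: 0.0345
t 31.68 tcp [0.5109 0.2792 0.1247] x [-0.973  0.233 -0.001] delta tool [ 0.0002 -0.0007  0.0257]
[ 0.56370855 -0.37916434 -0.58552055]
tip pred [284.30588701 408.55123128]
```

View pics/w15z.png

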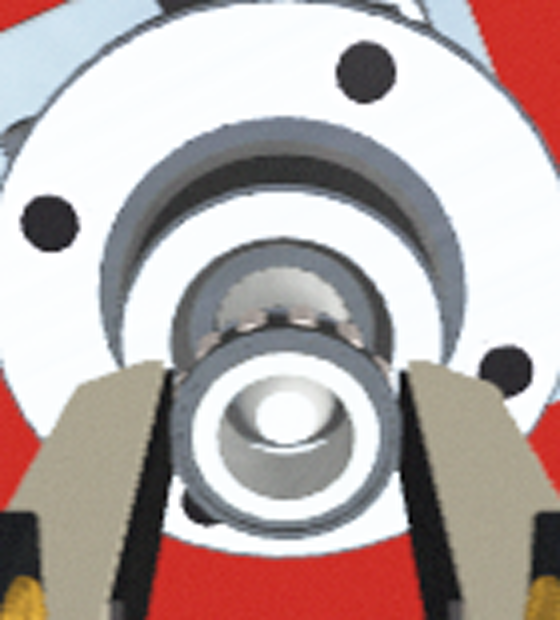

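```bash
python3 -m creep '[[-0.0003,0,0.002,0,255],[0,0,0.003,0,255],[0,0,0.003,0,255],[0,0,0.003,0,255],[0,0,0.002,0,255],[0,0,0,0,255],[0,0,0,0,255]]'
python3 -m creep '[[0,0,0.002,0,255],[0,0,0.002,0,255],[0,0,0.002,0,255],[0,0,0.002,0,255],[0,0,0,0,255],[0,0,0,0,255]]'
python3 -m creep '[[0,0,0.001,0,255],[0,0,0.001,0,255],[0,0,0.001,0,255],[0,0,0,0,255],[0,0,0,0,255]]'
```

```text
t: 32.27
tool_pos: [0.5106, 0.2788, 0.1107]
orientation: [-0.368, -3.119, 0.0]
force: [0.6, -0.2, -0.2]
opening: 0.0347
t: 32.77
tool_pos: [0.5106, 0.2788, 0.1028]
orientation: [-0.368, -3.12, 0.0]
force: [-0.1, -0.3, -0.8]
opening: 0.0344
t: 33.18
tool_pos: [0.5107, 0.2789, 0.1]
orientation: [-0.368, -3.12, 0.0]
force: [1.6, 0.3, -0.5]
opening: 0.0347
```

```bash
python3 -m creep '[[0,0,0.0005,0,255],[0,0,0,0,255],[0,0,0,0,255]]'
python3 -m creep '[[0,0,0.0005,0,255],[0,0,0,0,255],[0,0,0,0,255]]'
python3 -m creep '[[0,0,0.0005,0,255],[0,0,0,0,255],[0,0,0,0,255]]'
```

```text
t: 33.43
tool_pos: [0.5108, 0.2789, 0.0995]
orientation: [0.368, 3.12, -0.0]
force: [-0.2, -0.4, -0.7]
opening: 0.0346
t: 33.68
tool_pos: [0.5109, 0.2789, 0.0992]
orientation: [0.368, 3.12, 0.0]
force: [-0.8, -0.4, 0.9]
opening: 0.0349
t: 33.93
tool_pos: [0.5109, 0.279, 0.0992]
orientation: [0.368, 3.12, 0.0]
force: [-2.4, -1.6, 5.2]
opening: 0.0347
```

```bash
python3 -m creep '[[0,0,0,0,150],[0,0,0,0,120],[0,0,0,0,85],[0,0,0,0,85],[0,0,0,0,85],[0,0,0,0,85],[0,0,-0.01,0,85],[0,0,-0.025,0,85],[0,0,-0.03,0,85],[0,0,-0.03,0,85],[0,0,-0.015,0,85],[0,0,-0.008,0,85]]'
python3 -m creep '[[0,0,0,0,85],[0,0,0,0,85],[0,0,0,0,85],[0,0,0,0,85],[0,0,0,0,85]]'
python3 - <<'E'
from h import *
im=snap('wrist','w16')
goto(.571,.036,.20)
cv2.imwrite('pics/w16z.png',cv2.resize(im[120:270,195:355,::-1],None,fx=4,fy=4,interpolation=cv2.INTER_CUBIC))
for z,r in((.086,.03),(.096,.018),(.096,.0105),(.113,.0045)):
    P=np.array([proj('wrist',[.5106+r*np.cos(t),.2786+r*np.sin(t),z]) for t in np.linspace(0,6.28,60)]); P=(P+.375-[195,120])*4
    print(P.min(0),P.max(0))
E
```

```text
t: 34.93
tool_pos: [0.5123, 0.2796, 0.2211]
orientation: [0.367, 3.115, 0.005]
force: [0.9, -0.1, -0.0]
opening: 0.0618
t: 35.35
tool_pos: [0.51, 0.2786, 0.2148]
orientation: [-0.368, -3.118, 0.002]
force: [-0.4, -0.6, -0.6]
opening: 0.0621
t 35.4 tcp [0.5102 0.2786 0.2151] x [-0.973  0.233  0.002] delta tool [-0.1156 -0.2218  0.0152]
[210.63639268 232.71939612] [445.88669479 459.10526486]
[255.34515245 289.06386935] [401.17098327 428.96262694]
[285.72827706 319.04913658] [370.77572626 400.63919974]
[308.98509584 362.36264594] [347.62485342 399.23604386]
```

View pics/w16z.png

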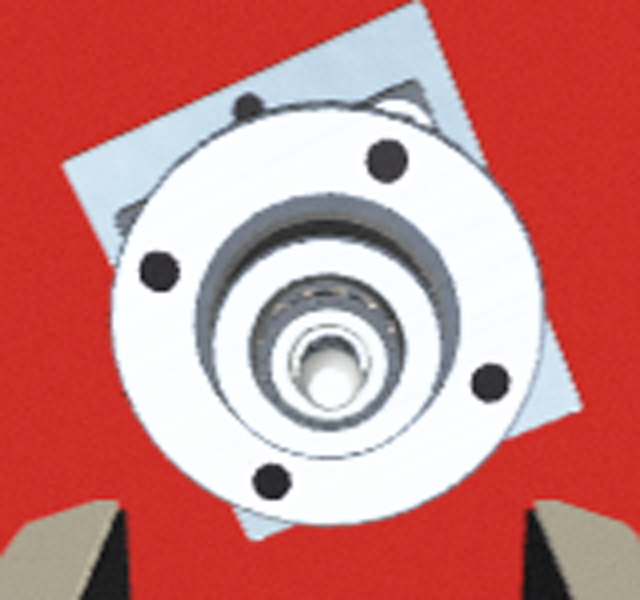

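```bash
python3 -m creep '[[-0.0052,-0.01,0,0,85],[-0.0103,-0.02,0,0,85],[-0.014,-0.027,0,0,85],[-0.014,-0.027,0,0,85],[-0.014,-0.027,0,0,85],[-0.014,-0.027,0.004,0,85],[-0.014,-0.027,0.004,0,85],[-0.0114,-0.022,0.004,0,85],[-0.0083,-0.016,0.003,0,85],[-0.0052,-0.01,0.002,0,85],[-0.0031,-0.006,0,0,85],[-0.0015,-0.0033,0,0,85]]' >/dev/null
python3 -m creep '[[0,0,0,0,85],[0,0,0,0,85],[0,0,0,0,85],[0,0,0,0,85],[0,0,0,0,85],[0,0,0,0,85]]'
python3 - <<'E'
from h import *
im=snap('wrist','w17')
goto(.571,.036,.20)
cv2.imwrite('pics/w17z.png',cv2.resize(im[130:270,205:345,::-1],None,fx=4,fy=4,interpolation=cv2.INTER_CUBIC))
E
```

```text
t: 36.9
tool_pos: [0.5709, 0.0365, 0.1996]
orientation: [0.367, 3.12, 0.0]
force: [0.2, 0.9, 0.6]
opening: 0.0619
t 36.95 tcp [0.5709 0.0364 0.1996] x [-0.973  0.232 -0.   ] delta tool [-0.0002 -0.0003 -0.0004]
```

View pics/w17z.png

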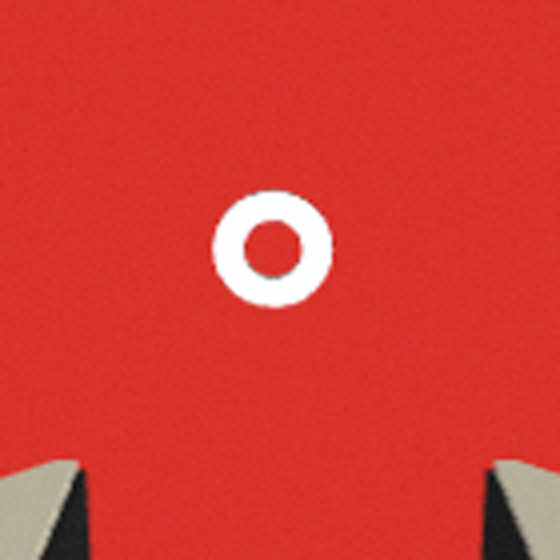

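Run:
```python
from h import *
def f(u,v,z): return atz('wrist',(205+u/4-.375,130+v/4-.375),z)[:2]
a=f(272.7,250,.006); print(a)
for R,z in((.018,.006),(.018,0),(.0095,.006)):
    P=np.array([proj('wrist',[a[0]+R*np.cos(t),a[1]+R*np.sin(t),z]) for t in np.linspace(0,6.28,60)]); P=(P+.375-[205,130])*4
    print(R,z,P.min(0),P.max(0))
goto(a[0],a[1],.0125)
```

```text
[0.56999865 0.03204132]
0.018 0.006 [214.28513811 192.1577783 ] [331.0767248  306.19915514]
0.018 0 [215.41466416 188.68785506] [330.35930539 301.05034322]
0.0095 0.006 [241.87148146 219.68443754] [303.4998257  279.86383105]
t 36.95 tcp [0.5709 0.0364 0.1996] x [-0.973  0.232 -0.   ] delta tool [-1.000e-04 -4.400e-03  1.871e-01]
```

```bash
python3 -m creep '[[0,-0.0044,0.015,0,85],[0,0,0.03,0,85],[0,0,0.035,0,85],[0,0,0.035,0,85],[0,0,0.03,0,85],[0,0,0.02,0,85],[0,0,0.012,0,85],[0,0,0.006,0,85],[0,0,0.003,0,85],[0,0,0.001,0,85],[0,0,0,0,85],[0,0,0,0,85]]' 15
python3 -m creep '[[0,0,0,0,110],[0,0,0,0,130],[0,0,0,0,150],[0,0,0,0,170],[0,0,0,0,200],[0,0,0,0,255],[0,0,0,0,255],[0,0,0,0,255]]' 15
python3 -m creep '[[0,0,-0.003,0,255],[0,0,-0.015,0,255],[0,0,-0.03,0,255],[0,0,-0.035,0,255],[0,0,-0.035,0,255],[0,0,-0.025,0,255],[0,0,-0.012,0,255],[0,0,-0.005,0,255],[0,0,0,0,255],[0,0,0,0,255],[0,0,0,0,255]]' 15
python3 - <<'E'
from h import *
goto(.5106,.2787,.173)
E
```

```text
t: 37.95
tool_pos: [0.5712, 0.0317, 0.0142]
orientation: [0.368, 3.117, 0.0]
force: [0.8, 0.5, 0.0]
opening: 0.062
t: 38.62
tool_pos: [0.57, 0.0317, 0.0128]
orientation: [0.368, 3.12, 0.0]
force: [-0.5, 0.4, 3.3]
opening: 0.035
t: 39.53
tool_pos: [0.5685, 0.0317, 0.1699]
orientation: [-0.367, -3.116, 0.001]
force: [0.1, 0.3, -1.9]
opening: 0.0348
t 39.53 tcp [0.5685 0.0317 0.1699] x [-0.973  0.233  0.004] delta tool [ 0.1138  0.2267 -0.0029]
```

```bash
python3 -m creep '[[0.0051,0.01,0,0,255],[0.0102,0.02,0,0,255],[0.0138,0.027,0,0,255],[0.0138,0.027,0,0,255],[0.0138,0.027,0,0,255],[0.0138,0.027,0,0,255],[0.0138,0.027,0,0,255],[0.0117,0.023,0,0,255],[0.0087,0.017,0,0,255],[0.0056,0.011,0,0,255],[0.0035,0.007,0,0,255],[0.0015,0.0033,0,0,255]]' >/dev/null
python3 -m creep '[[0,0,0,0,255],[0,0,0,0,255],[0,0,0,0,255],[0,0,0,0,255],[0,0,0,0,255],[0,0,0,0,255]]' 
python3 -m creep '[[0,0,0.005,0,255],[0,0,0.010,0,255],[0,0,0.010,0,255],[0,0,0.008,0,255],[0,0,0.005,0,255],[0,0,0.003,0,255],[0,0,0,0,255],[0,0,0,0,255],[0,0,0,0,255],[0,0,0,0,255],[0,0,0,0,255]]'
python3 - <<'E'
from h import *
im=snap('wrist','w18')
goto(.5106,.2787,.1088)
cv2.imwrite('pics/w18z.png',cv2.resize(im[155:310,205:345,::-1],None,fx=4,fy=4,interpolation=cv2.INTER_CUBIC))
R,p,s=RT()
for Rr,z in((.018,.0066),(.0095,.0066)):
    P=np.array([proj('wrist',p+R@[Rr*np.cos(t),Rr*np.sin(t),z]) for t in np.linspace(0,6.28,60)]); P=(P+.375-[205,155])*4
    print(Rr,z,P.min(0),P.max(0))
P=(proj('wrist',[.5106,.2786,.113])+.375-[205,155])*4; print('tip pred',P)
E
```

```text
t: 41.03
tool_pos: [0.5106, 0.2781, 0.1726]
orientation: [0.369, 3.12, 0.0]
force: [0.6, -0.4, 0.0]
opening: 0.035
t: 41.95
tool_pos: [0.5108, 0.2788, 0.1321]
orientation: [0.368, 3.119, 0.001]
force: [-1.2, 1.1, -1.0]
opening: 0.0351
t 42.0 tcp [0.5107 0.2787 0.132 ] x [-0.973  0.233 -0.001] delta tool [ 0.0001 -0.0001  0.0232]
0.018 0.0066 [171.44600853 314.71028354] [405.23916853 527.17257986]
0.0095 0.0066 [226.64786672 367.18702265] [350.0404209  479.24860009]
tip pred [287.24268282 389.43696069]
```

View pics/w18z.png

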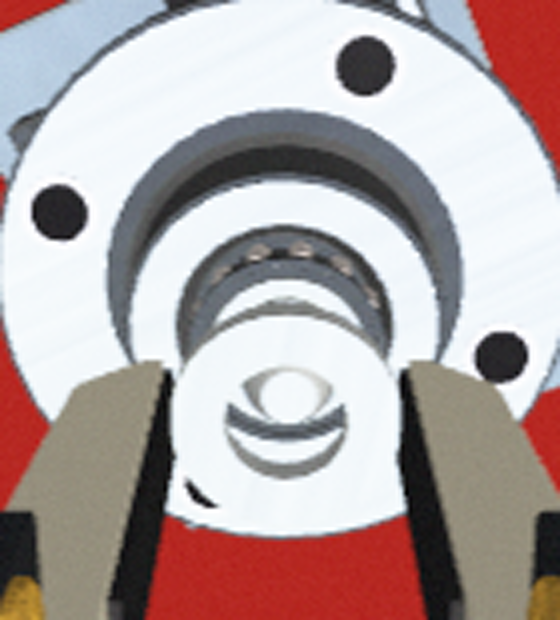

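```bash
python3 -m creep '[[-0.0004,0.0003,0.002,0,255],[0,0,0.003,0,255],[0,0,0.003,0,255],[0,0,0.003,0,255],[0,0,0.002,0,255],[0,0,0,0,255],[0,0,0,0,255]]'
python3 -m creep '[[0,0,0.002,0,255],[0,0,0.002,0,255],[0,0,0.002,0,255],[0,0,0.0015,0,255],[0,0,0.001,0,255],[0,0,0,0,255],[0,0,0,0,255]]'
python3 -m creep '[[0,0,0.0007,0,255],[0,0,0,0,255],[0,0,0,0,255]]'
python3 -m creep '[[0,0,0.0005,0,255],[0,0,0,0,255],[0,0,0,0,255]]'
```

```text
t: 42.58
tool_pos: [0.5107, 0.2787, 0.1182]
orientation: [-0.368, -3.119, 0.001]
force: [-0.8, -0.8, 0.3]
opening: 0.0351
t: 43.17
tool_pos: [0.5108, 0.2788, 0.11]
orientation: [-0.368, -3.12, 0.0]
force: [-0.6, 0.5, 0.1]
opening: 0.0348
t: 43.42
tool_pos: [0.5109, 0.2788, 0.1094]
orientation: [0.368, 3.12, 0.0]
force: [-0.3, 0.2, -1.2]
opening: 0.0352
t: 43.67
tool_pos: [0.5108, 0.2788, 0.1088]
orientation: [-0.368, -3.12, 0.0]
force: [-0.1, 0.1, -0.9]
opening: 0.0348
```

```bash
python3 -m creep '[[0,0,0.0004,0,255],[0,0,0,0,255],[0,0,0,0,255]]'
python3 -m creep '[[0,0,0.0003,0,255],[0,0,0,0,255],[0,0,0,0,255]]'
```

```text
t: 43.92
tool_pos: [0.5109, 0.2789, 0.1087]
orientation: [0.368, 3.12, 0.0]
force: [-0.6, -0.6, 2.4]
opening: 0.035
t: 44.17
tool_pos: [0.511, 0.2789, 0.1086]
orientation: [0.368, 3.12, 0.0]
force: [-0.8, -0.7, 5.3]
opening: 0.0346
```

Contact came at the expected height, so I'll release, retreat and check.

```bash
python3 -m creep '[[0,0,0,0,150],[0,0,0,0,120],[0,0,0,0,85],[0,0,0,0,85],[0,0,0,0,85],[0,0,-0.005,0,85],[0,0,-0.015,0,85],[0,0,-0.025,0,85],[0,0,-0.03,0,85],[0,0,-0.02,0,85],[0,0,-0.012,0,85],[0,0,-0.005,0,85]]'
python3 -m creep '[[0,0,0,0,85],[0,0,0,0,85],[0,0,0,0,85],[0,0,0,0,85],[0,0,0,0,85],[0,0,0,0,85]]'
python3 - <<'E'
from h import *
im=snap('wrist','w19'); 
z1=cv2.resize(im[120:270,195:355,::-1],None,fx=4,fy=4,interpolation=cv2.INTER_CUBIC); cv2.imwrite('pics/w19z.png',z1)
for z,r in((.086,.03),(.102,.018),(.102,.0095),(.113,.0045)):
    P=np.array([proj('wrist',[.5106+r*np.cos(t),.2787+r*np.sin(t),z]) for t in np.linspace(0,6.28,60)]); P=(P+.375-[195,120])*4
    print(P.min(0),P.max(0))
s=snap('scene','s2'); cv2.imwrite('pics/s2z.png',cv2.resize(s[180:310,340:470,::-1],None,fx=4,fy=4,interpolation=cv2.INTER_CUBIC))
a=cv2.imread('pics/scene0.png'); print('bystanders diff',[np.abs(a[y0:y1,x0:x1].astype(int)-s[y0:y1,x0:x1,::-1]).mean() for x0,x1,y0,y1 in((120,182,220,285),(212,245,290,322),(276,302,320,345))])
E
```

```text
t: 45.17
tool_pos: [0.512, 0.2793, 0.223]
orientation: [0.367, 3.116, 0.003]
force: [0.8, -0.6, 0.9]
opening: 0.0617
t: 45.67
tool_pos: [0.5105, 0.2787, 0.2192]
orientation: [-0.368, -3.119, 0.001]
force: [-0.1, -0.5, 0.4]
opening: 0.062
[211.6415836  227.45470147] [443.76020591 451.15046418]
[254.37720486 288.39965322] [401.10083459 429.128205  ]
[289.02571346 322.55875284] [366.44483711 396.81440424]
[308.74760564 354.9370961 ] [346.82370263 391.33446397]
bystanders diff [np.float64(3.30272952853598), np.float64(2.1363636363636362), np.float64(2.749230769230769)]
```

View pics/w19z.png

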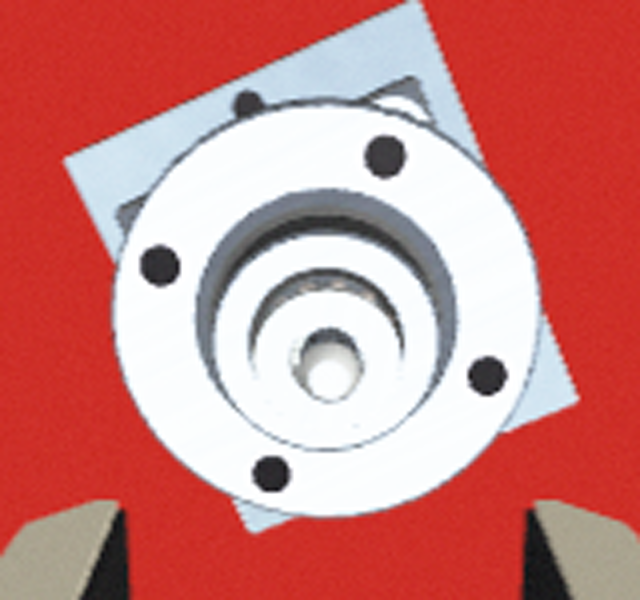

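View pics/s2.png

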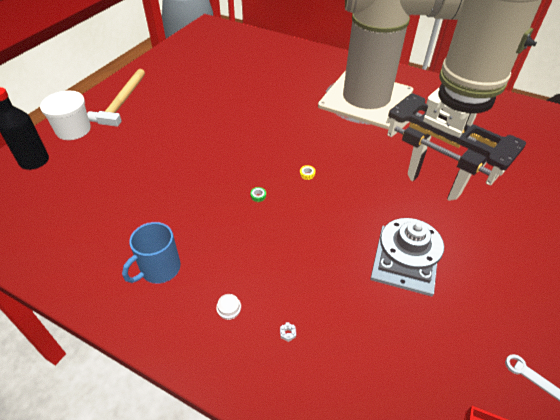

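The wrist view shows the washer concentric on the stack, at 252–402 px across against 254–401 predicted. The scene view shows the full stack, the bystanders in place and the gripper clear, so I'm handing in.

```bash
python3 -c "
from plant import *
print(close_job())"
```

```text
the job is handed in; nothing more can be done
None
```

I lowered the large bearing, hub, small bearing and washer onto the stub axle in that order and released each at contact. The job was handed in at about 46 s of the 131 s allowed; the system gave no verdict.

- **Seating:** each part made contact within about 0.5 mm of its computed seat height, and at contact the upward force was at most about 5 N. Sideways force there was under 3 N, except for about 5 N while I pressed the hub home.
- **Position:** after each release, the wrist picture matched the predicted outline of the seated part to within about 1 mm. The last one shows the washer concentric with the spindle.
- **Bystanders:** the final scene picture shows the nut, grease cap and mug unmoved, and the gripper clear of everything.
- **Disagreements:** the first axle measurement was about 3 mm off because the arm was still settling, so I repeated it. Bolt spacing in the wrist camera read about 2% small (72.5 instead of 74 mm). The spindle tip appeared about 1 mm off the predicted spot when I lowered the last two parts. I trimmed each by under 1 mm, and neither showed noticeable sideways force on the way down.

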